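Roll a leg tube into the V-groove for drilling

ROBOT

A 6-joint arm with a two-finger parallel gripper is mounted at the origin on the work surface. World frame = base frame: x ahead of the robot, y to its left, z up, the work surface at z = 0. Lengths are in m, angles in rad, forces in N, time in s.
With the tool pointing down it reaches from about 0.35 to 0.85 m from the base axis. Payload 8.1 kg.
Tool frame: the origin (TCP) lies at the very end of the fingers, on their centre line; the grasp point (between the pads) lies 19 mm behind it (robot.pinch_z is the distance from the TCP to the grasp point, in m); x points along the fingers, z is the direction in which the jaws open and shut, and the axes are right-handed (so a half turn about x gives the same grasp; the last joint's range is limited). The gripper opens to 93 mm and grips with 3 to 60 N. Pads are 15 mm wide; open, the fingers measure 128 mm over their backs; the gripper's body (75 mm by 188 mm) begins 65 mm behind the grasp point.
Start: joints at [-1.397, 0.13, 1.488, -0, 1.523, -0.085], TCP at [0.154, -0.58, 0.219] pointing down, gripper open.
Joint ranges: [-2.96, 2.96], [-0.89, 2.26], [0.02, 2.5], [-1.34, 4.48], [0, 2.73], [-2.66, 2.66]. Speed limits (rad/s): [2.39, 2.39, 2.79, 3.14, 3.14, 3.14].

INTERFACE

Orientations are given as a rotation vector (axis times angle).
In Python, from plant import robot, optics, ticket gives the robot as it stands.
- The arm moves only by the tool jog_arm, never from a script. Its argument "targets" is a list of rows, each a list of 7 numbers: the shift along the tool's x, y, z in cm, then the turn, a rotation vector about the tool's x, y, z in degrees, then the closure, from 0 (fully open) to 1 (shut). In form: [[dx, dy, dz, ax, ay, az, grip], ...]. A call has 1 to 5 rows; each row is the pose to reach, as a shift and turn from the pose measured when the call began, along the tool's axes at that moment; what a row does not reach only later rows make up. A row lasts 1/8 s, in which the tool goes at most 62.5 mm and 10.7 degrees, less where a joint would pass 70% of its speed; a pose out of reach is approached as far as the arm can. A call with a gripper value outside its range is refused whole. The fingers move at their own pace and stop on an object; "squeeze" is the grip in N (left out, the last holds). Time passes only in rows, so rows that repeat a pose let the fingers close. It gives the time, the measured TCP pose, the force and the opening at its end, in the units of the state.
- robot.read_state(): the state, without advancing time (a new reading comes with each control period).
- optics.read_camera(name): name is "scene" or "side" or "wrist"; returns a dict with "frame" (400x640x3 uint8, red, green, blue), "vertical_fov" (degrees; the focal length in pixels is half the picture's height over the tangent of half this angle, whatever the lens; pixels are square), "cx", "cy" (the principal point, pixels), "k1" (the pictures are not rectified: a ray, as slopes to the right and down, at radius r is drawn at 1 + k1 r^2 times it, then the intrinsics apply), "R" (3x3) and "t" (3): a world point X has camera coordinates R X + t. Camera axes: x right, y down, z forward; pixel columns grow to the right and rows downward; lengths in m; the calibration is good to about 2 mm. A picture is of the moment at which its call begins. There is no depth.
- ticket.close_job(): hands the job in, once; it reports no verdict.
The state is a dict: "t": time; "q": joint angles; "dq": joint speeds; "joint_torque": joint torques, N m; "tool_pos": TCP position; "orientation": TCP orientation; "force": force on the tool from outside, world axes, zero at the start; "wrist_torque": the same for the moment, N m; "opening": finger opening in m.
Only numpy, scipy, OpenCV 4.12 (cv2) and the standard library are available. Lean on these libraries where they do the work, as an engineer would, in place of code of your own. Each camera call takes 0.05 s, during which the arm holds its last target.

TASK

The white walking-frame leg tube has to be drilled next: with your fingertips on top of it, roll it away from the robot along the grooved board, over the narrow groove, until it drops into the wide V-groove and lies still along it. Roll it, do not slide, grip or pick it up, and leave the tube free when you are done. Leave the other things on the board and bench where they are.

Things in the scene. Friction and masses are not known exactly. Their poses are not given: they have to be found in the camera images.
- v_board: beech work board, 320 mm (its x) by 420 mm (its y), 27 mm thick, fixed level on packing battens, its underside 8 to 30 mm above the bench. Origin: centre of its underside; its flat top is 27 mm above. Its x axis points away from the robot (within 17 degrees of world x), y to the left along its grooves, z up. Two straight 90-degree V-grooves run its full length along y
- narrow_groove (a point): middle of the narrow groove's centre line, at the level of the board's flat top, 5 mm beyond the board's centre in board x; 14 mm wide at the top, 7 mm deep. The tube dips only 1.3 mm into it and must be rolled on over its far edge. Axes as the board's
- wide_groove (a point): middle of the wide groove's centre line, at the level of the board's flat top, 75 mm beyond the board's centre in board x; 30 mm wide at the top, 15 mm deep. The tube drops in of itself once its axis has passed the near edge; it then rests on both flanks, its axis 13.3 mm above this point (20 mm on the flat), its top 33 mm. Axes as the board's
- tube_center (a point): centre of the white leg tube, on its axis: 40 mm diameter, 160 mm long, 0.15 to 0.3 kg, lying along the grooves within 3 degrees, 40 to 110 mm on the robot's side of the board's centre; its top is 20 mm above this point. Its y axis runs along the tube, x and z turn as it rolls; a row of small black holes on its z side is on top at first. Slowly rolled, it stops within 1 cm when let go
- rubber_foot: a black rubber foot for a tube (round, 44 mm wide, 46 mm tall) standing on the board beyond the wide groove, near its right end; origin at the centre of its underside; leave it alone
- screw_jar: a small jar of screws (44 mm wide, 62 mm tall) standing on the board beyond the wide groove, near its left end; origin at the centre of its underside; leave it alone
- tube_offcut: a short bare offcut of tube (32 mm wide, 70 mm tall) standing on end on the board, beyond the left end of the leg tube; origin at the centre of its underside; leave it alone
- hammer: a hammer lying on the bench to the left of the board, about 260 mm long; leave it alone
- screwdriver: a screwdriver lying on the bench to the right of the board, about 200 mm long; leave it alone
- glue_bottle: a glue bottle (60 mm wide, 170 mm tall) standing on the bench to the right; origin at the centre of its underside; leave it alone
- tape_measure: a tape measure (70 x 36 x 62 mm) standing on the board, beyond the right end of the leg tube; origin at the centre of its underside; leave it alone
There are look-alikes about, which are no part of the job. What is meant by the part that bears tube_center is not purple, and is the larger of those in its own colour.

How it is judged:
On the way, in this order (a step that is already met when the one before it is completed fails the run):
1. the tube has been rolled over on the near part of the board: its row of holes has turned from the top to the underside (angle between tube_center's own z axis and vertical above 2 rad and x of tube_center in the frame of narrow_groove below 0.02 m).
2. rolled on without sliding, it has come full circle: its row of holes has come round to the upper side again (angle between tube_center's own z axis and vertical below 1.4 rad).
At the end, for the whole second after the job is handed in: the tube lies at rest in the wide groove: axis within 4 mm of the groove's centre line, 8 to 16.5 mm above the board's top (seated: 13.3), within 2.3 degrees of the groove and 100 mm of its middle lengthwise; every other thing within 20 mm of where it started (x of tube_center in the frame of wide_groove between -0.004 and 0.004 m and z of tube_center in the frame of wide_groove between 0.008 and 0.0165 m and y of tube_center in the frame of wide_groove between -0.1 and 0.1 m and angle between the y axis of tube_center and the y axis of v_board, either way round below 0.04 rad and linear speed of leg_tube below 0.01 m/s and angular speed of leg_tube below 0.3 rad/s and distance of each of rubber_foot, screw_jar, tube_offcut, hammer, screwdriver, glue_bottle, tape_measure from where it was at the start of the episode below 0.02 m); the robot touches nothing.
It fails at once if the tube is lifted clear of the board (more than 10 mm) (z of tube_center in the frame of v_board above 0.057 m).
It fails at once if the fingers reach down past the tube's middle beside it, as to grip it or shove it from the side (z of the grasp point in the frame of v_board below 0.062 m and horizontal distance between the grasp point and tube_center below 0.13 m).
It fails at once if the tube comes off the board (z of tube_center in the frame of v_board below 0.027 m).
It fails at once if another thing on the board or bench is pushed more than 20 mm from its place (distance of any of rubber_foot, screw_jar, tube_offcut, hammer, screwdriver, glue_bottle, tape_measure from where it was at the start of the episode above 0.02 m).
It fails at once if a standing thing is knocked over (angle between any of rubber_foot, screw_jar, tube_offcut, glue_bottle, tape_measure's own z axis and vertical above 0.5 rad).
It also fails if it takes over 70 s, if anything falls off the work surface, if the arm or the gripper's body presses on something with over 40 N, if the wrist force passes 120 N, or if a joint passes its speed limit or range.

## Working session

There is one attempt and no reset: what is moved stays moved. The work goes in short steps, Python scripts to look and compute and a tool call to move; the robot and the scene stay as the last step left them, time stands still between calls to the robot, and variables do not carry over. Pictures are saved under pics/ and viewed, and the job is handed in when it is done.

Besides the shell and the picture viewer there is one more tool, called after ">>>" as name(argument=value, ...), one argument or row to a line, values as JSON. jog_arm: Moves the arm, as the interface text tells. Its arguments: {"type":"object","properties":{"targets":{"type":"array"},"squeeze":{"type":"number"}},"required":["targets"]}

```bash
mkdir -p pics; ls; python3 - <<'E'
from plant import robot, optics, ticket
import cv2,numpy as np
s=robot.read_state();print(s)
for n in ["scene","side","wrist"]:
    c=optics.read_camera(n);cv2.imwrite(f"pics/{n}0.png",c["frame"][:,:,::-1])
    print(n,{k:v for k,v in c.items() if k!="frame"})
print(robot.pinch_z)
E
```

```text
pics
{'t': 0.0, 'q': array([-1.39742126e+00,  1.31136908e-01,  1.48932223e+00, -2.37068997e-05,
        1.52302794e+00, -8.53941759e-02]), 'dq': array([-1.05945078e-03,  2.39944443e-03, -6.06000567e-06,  2.78023251e-04,
       -4.12234506e-04, -3.16568051e-04]), 'joint_torque': array([ 2.44466719e-03, -5.59837925e+01, -4.91754055e+01,  7.69798388e-02,
        3.55513638e-02, -1.79358540e-04]), 'tool_pos': array([ 0.15344676, -0.57942456,  0.21757838]), 'orientation': array([ 1.01774989,  1.32201788, -1.01564653]), 'force': array([ 0.26224054,  0.13889699, -0.52295524]), 'wrist_torque': array([-0.01303699,  0.00436391, -0.00454656]), 'opening': 0.0932077713097905}
scene {'vertical_fov': 48.84172446046804, 'cx': 322.35611589433995, 'cy': 189.87319864602125, 'k1': -0.03739869690868878, 'R': array([[-0.83570277,  0.5491384 ,  0.00692038],
       [ 0.37107675,  0.57392058, -0.73001179],
       [-0.40484925, -0.60750489, -0.68339951]]), 't': array([ 0.44147661, -0.16233779,  1.75920305])}
side {'vertical_fov': 46.49344786475083, 'cx': 327.7040616795524, 'cy': 206.10730876461787, 'k1': 0.00043030629291454595, 'R': array([[ 0.95809238, -0.28638059, -0.00671916],
       [-0.21832216, -0.71481398, -0.66436166],
       [ 0.18545733,  0.63798678, -0.74738105]]), 't': array([-0.47988517,  0.18692113,  1.72477793])}
wrist {'vertical_fov': 60.9371803788685, 'cx': 317.883404075359, 'cy': 198.37488105195212, 'k1': -0.012139304278837224, 'R': array([[ 0.2562872 , -0.96659757, -0.00245302],
       [-0.92672862, -0.24643598,  0.2836254 ],
       [-0.27475613, -0.07041628, -0.95893202]]), 't': array([-0.59910759, -0.03352748,  0.39069461])}
0.0188
```

View pics/scene0.png

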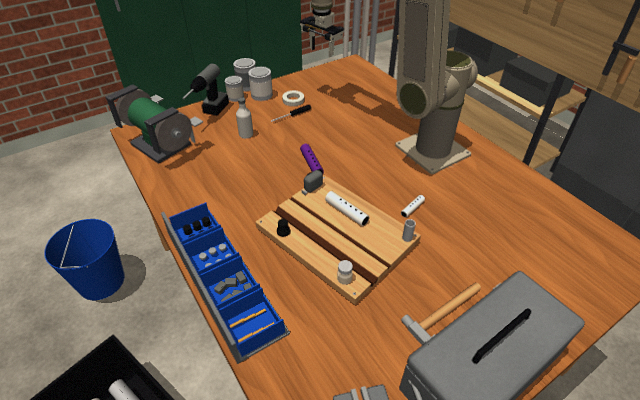

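View pics/side0.png

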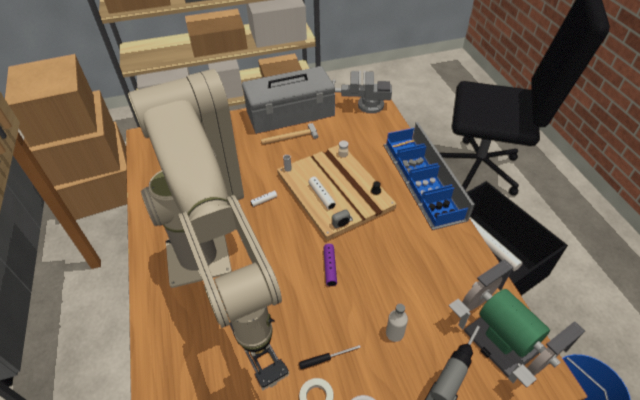

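View pics/wrist0.png

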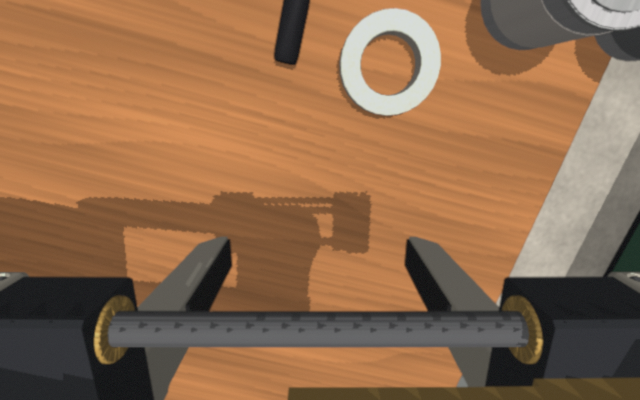

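The white tube lies on the board at scene (347,208) and side (321,192). The small white one off the board and the purple one are look-alikes. I'll zoom in next to get the corner pixels.

```bash
cat > h.py <<'E'
import cv2,numpy as np
from plant import robot,optics,ticket
def ray(c,uv):
    f=200/np.tan(np.radians(c["vertical_fov"])/2)
    K=np.array([[f,0,c["cx"]],[0,f,c["cy"]],[0,0,1.]])
    p=cv2.undistortPoints(np.array([[uv]],float),K,np.array([c["k1"],0,0,0,0.]))[0,0]
    d=c["R"].T@np.array([p[0],p[1],1]); return -c["R"].T@c["t"], d/np.linalg.norm(d)
def plane(c,uv,z):
    o,d=ray(c,uv); return o+d*(z-o[2])/d[2]
def tri(c1,a,c2,b):
    o,d=ray(c1,a);p,e=ray(c2,b)
    s,t=np.linalg.lstsq(np.stack([d,-e],1),p-o,rcond=None)[0]
    x,y=o+s*d,p+t*e; return (x+y)/2,np.linalg.norm(x-y)
def proj(c,X):
    f=200/np.tan(np.radians(c["vertical_fov"])/2)
    K=np.array([[f,0,c["cx"]],[0,f,c["cy"]],[0,0,1.]])
    return cv2.projectPoints(np.atleast_2d(X).astype(float),cv2.Rodrigues(c["R"])[0],c["t"],K,np.array([c["k1"],0,0,0,0.]))[0][:,0]
E
python3 - <<'E'
import cv2
a=cv2.imread("pics/scene0.png")[165:310,240:440];cv2.imwrite("pics/sc.png",cv2.resize(a,None,fx=4,fy=4,interpolation=cv2.INTER_CUBIC))
a=cv2.imread("pics/side0.png")[130:245,265:405];cv2.imwrite("pics/sd.png",cv2.resize(a,None,fx=5,fy=5,interpolation=cv2.INTER_CUBIC))
E
```

```text
(no output)
```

View pics/sc.png

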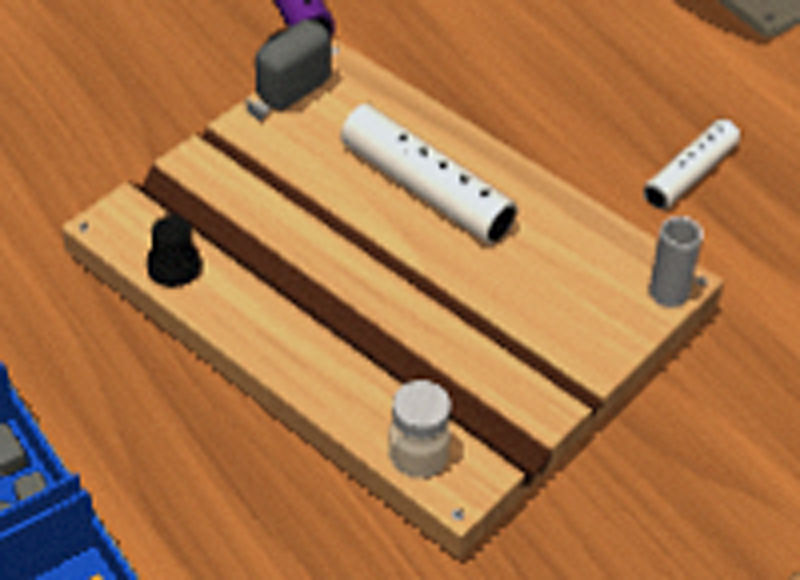

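View pics/sd.png

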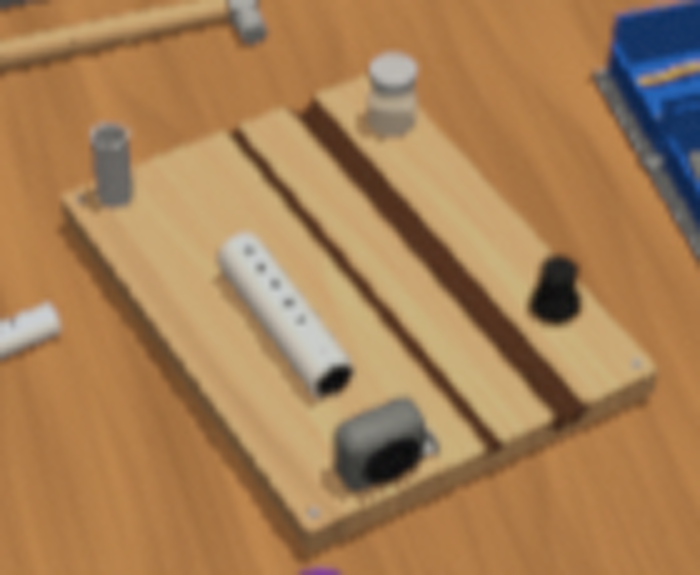

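```bash
cat > m.py <<'E'
from h import *
def tubeaxis(c,lo,hi,show=None):
    """midline (point, dir) of white blob near roi (x0,y0,x1,y1)"""
    pass
def whiteblob(c,roi,maxsat=45,minv=130):
    f=c["frame"];hsv=cv2.cvtColor(f,cv2.COLOR_RGB2HSV)
    m=((hsv[...,1]<maxsat)&(hsv[...,2]>minv)).astype(np.uint8)
    x0,y0,x1,y1=roi;k=np.zeros_like(m);k[y0:y1,x0:x1]=m[y0:y1,x0:x1]
    n,l,s,_=cv2.connectedComponentsWithStats(k);i=1+np.argmax(s[1:,4]);m=(l==i).astype(np.uint8)
    return cv2.findContours(m,cv2.RETR_EXTERNAL,cv2.CHAIN_APPROX_NONE)[0][0],s[i]
E
python3 - <<'E'
from m import *
C={n:optics.read_camera(n) for n in("scene","side")}
sc=lambda u,v:(240+(u+.5)/4-.5,165+(v+.5)/4-.5)
sd=lambda u,v:(265+(u+.5)/5-.5,130+(v+.5)/5-.5)
P={"nl":((722,285),(63,200)),"fl":((463,538),(365,74)),"fr":((65,233),(656,375)),"nr":((335,45),(303,535)),
"ng_l":((598,403),(235,130)),"ng_r":((207,133),(495,445)),
"tubeL":((498,222),(238,250)),"tubeR":((357,122),(333,378)),"off_top":((682,232),(110,135)),"footR":((172,222),(558,265))}
for k,(a,b) in P.items():
    x,e=tri(C["scene"],sc(*a),C["side"],sd(*b));print(k,x.round(4),round(e,4))
for n,roi in(("scene",(315,185,375,230)),("side",(300,170,345,215))):
    k,s=whiteblob(C[n],roi);print(n,s,cv2.minAreaRect(k))
E
```

```text
nl [0.3774 0.3322 0.033 ] 0.0028
fl [0.6781 0.4087 0.0322] 0.0167
fr [0.7845 0.001  0.0314] 0.0021
nr [ 0.4728 -0.0724  0.031 ] 0.0063
ng_l [0.5379 0.3702 0.0383] 0.001
ng_r [ 0.6343 -0.0332  0.0365] 0.0025
tubeL [0.4994 0.2025 0.0607] 0.0074
tubeR [0.5313 0.0469 0.061 ] 0.0036
off_top [0.4209 0.3185 0.1077] 0.0031
footR [0.7297 0.086  0.0892] 0.0029
scene [326 191  41  34 461] ((345.4940490722656, 206.84201049804688), (45.030826568603516, 10.941478729248047), 34.69515609741211)
side [309 177  26  31 294] ((320.84002685546875, 191.1199951171875), (33.20000076293945, 9.199999809265137), 53.13010025024414)
```

```bash
cat >> m.py <<'E'
from scipy.spatial.transform import Rotation as Ro
def goto(pos,yaw,pitch=0):
    """shift(cm)/turn(deg) in tool axes to world pos; tool x down, tool z along the tube direction (yaw from world y)"""
    s=robot.read_state();R0=Ro.from_rotvec(s["orientation"])
    z=np.array([-np.sin(yaw),np.cos(yaw),0]);best=None
    for sg in(1,-1):
        x=np.array([0,0,-1.]);zz=sg*z;y=np.cross(zz,x);R1=Ro.from_matrix(np.stack([x,y,zz],1))
        rv=(R0.inv()*R1).as_rotvec(degrees=True)
        if best is None or np.linalg.norm(rv)<np.linalg.norm(best):best=rv
    return (R0.inv().apply(np.array(pos)-s["tool_pos"])*100).round(2),best.round(2)
E
python3 - <<'E'
from m import *
C={n:optics.read_camera(n) for n in("scene","side")}
print(tri(C["scene"],(345.5,206.8),C["side"],(320.84,191.12)))
for n,a in(("scene",34.7),("side",53.13)):pass
# axis dir from both silhouettes
N=[]
for n,p,a in(("scene",(345.5,206.8),34.7),("side",(320.84,191.12),53.13)):
    a=np.radians(a);d=np.array([np.cos(a),np.sin(a)])*15
    _,r1=ray(C[n],np.array(p)-d);_,r2=ray(C[n],np.array(p)+d);N.append(np.cross(r1,r2))
    A=plane(C[n],np.array(p)-d,.06);B=plane(C[n],np.array(p)+d,.06);v=A-B;v*=np.sign(v[1]);print(n,np.degrees(np.arctan2(-v[0],v[1])))
s=robot.read_state();print(Ro.from_rotvec(s["orientation"]).as_matrix().round(3))
E
```

```text
(array([0.51550308, 0.12564308, 0.06459587]), np.float64(0.010135183508953406))
scene 11.587773034784293
side 12.276349157793165
[[-0.     0.967  0.256]
 [ 0.     0.256 -0.967]
 [-1.     0.    -0.   ]]
```

```bash
python3 - <<'E'
from m import *
print(goto([.40,-.2,.21],np.radians(12)));print(goto([.508,.124,.2],np.radians(12)))
E
```

```text
(array([  0.85,  33.55, -30.42]), array([ 2.83, -0.02, -0.  ]))
(array([  1.86,  52.28, -58.97]), array([ 2.83, -0.02, -0.  ]))
```

>>> jog_arm(
  targets=[
    [0,7,-6,1,0,0,0],
    [0.2,13,-12,2,0,0,0],
    [0.4,18,-18,2.8,0,0,0],
    [0.6,23,-24,2.8,0,0,0],
    [0.8,28,-29,2.8,0,0,0],
  ],
)

```text
t: 0.98
tool_pos: [0.3077, -0.3067, 0.213]
orientation: [1.054, 1.3, -1.053]
force: [1.0, 0.0, 0.2]
opening: 0.0932
```

```bash
python3 - <<'E'
from m import *
print(goto([.508,.124,.2],np.radians(12)))
E
```

```text
(array([  1.31,  28.54, -37.97]), array([-0.  ,  0.01, -0.03]))
```

>>> jog_arm(
  targets=[
    [0.2,4,-5,0,0,0,0],
    [0.4,8,-10,0,0,0,0],
    [0.6,12,-15,0,0,0,0],
    [0.8,16,-20,0,0,0,0],
    [0.9,20,-25,0,0,0,0],
  ],
)

```text
t: 1.6
tool_pos: [0.4478, -0.0272, 0.2045]
orientation: [1.054, 1.299, -1.053]
force: [0.9, -1.1, -0.6]
opening: 0.0928
```

```bash
python3 - <<'E'
from m import *
print(goto([.508,.124,.2],np.radians(12)))
E
```

```text
(array([  0.46,   9.03, -13.53]), array([-0.  ,  0.05, -0.09]))
```

>>> jog_arm(
  targets=[
    [0.2,3,-4.5,0,0,0,0],
    [0.4,6,-9,0,0,0,0],
    [0.5,9,-13.5,0,0,0,0],
    [0.5,9,-13.5,0,0,0,0],
  ],
)

```text
t: 2.1
tool_pos: [0.508, 0.1268, 0.1991]
orientation: [1.051, 1.302, -1.049]
force: [-0.1, -1.1, -0.5]
opening: 0.0928
```

```bash
python3 - <<'E'
from m import *
for n in["wrist","side","scene"]:
    c=optics.read_camera(n);cv2.imwrite(f"pics/{n}1.png",c["frame"][:,:,::-1])
print(goto([.508,.124,.1],np.radians(12)),robot.read_state()["force"])
E
```

```text
(array([ 9.94,  0.05, -0.08]), array([ 0.01,  0.07, -0.07])) [ 0.53741527 -0.59330113  0.69415778]
```

View pics/wrist1.png

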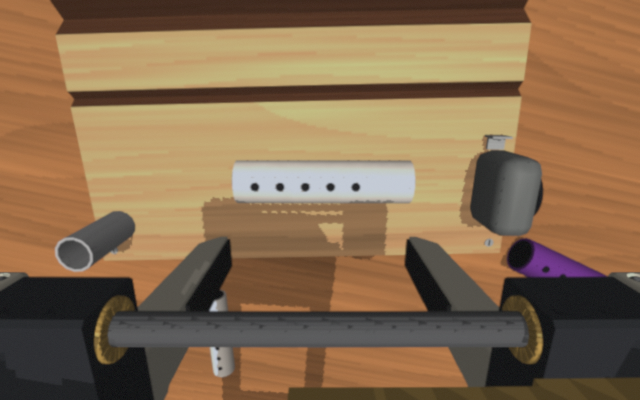

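The wrist view shows the tube at rows 161–203 and columns 233–414. The narrow groove runs from (73,98) to (521,89) and the wide groove is above it. I'll cross-check these positions from this view.

```bash
cat >> m.py <<'E'
def look(n):
    c=optics.read_camera(n);return c
E
python3 - <<'E'
from m import *
c=optics.read_camera("wrist")
zt=.039
a=plane(c,(73,98),zt);b=plane(c,(521,89),zt);print("ng",a,b,np.linalg.norm(a-b),np.degrees(np.arctan2(b[0]-a[0],a[1]-b[1])))
L=plane(c,(233,182.5),zt+.02);R=plane(c,(413.5,181.5),zt+.02);print("tube",L,R,np.linalg.norm(L-R),np.degrees(np.arctan2(R[0]-L[0],L[1]-R[1])),(L+R)/2)
for u,v in((57,33),(530,22)):print("wg near edge",plane(c,(u,v),zt))
xb=np.array([np.cos(np.radians(13.3)),np.sin(np.radians(13.3)),0])
print(((L+R)/2-(a+b)/2)@xb)
E
```

```text
ng [0.53811198 0.36089836 0.039     ] [ 0.63173094 -0.04099338  0.039     ] 0.4126517675711882 13.112959389767612
tube [0.4950571  0.20053182 0.059     ] [0.53077676 0.03750537 0.059     ] 0.16689372987617618 12.358414872981363 [0.51291693 0.11901859 0.059     ]
wg near edge [0.59129856 0.37569996 0.039     ]
wg near edge [ 0.68609905 -0.02817708  0.039     ]
-0.07949011797326241
```

```bash
python3 - <<'E'
from m import *
print(goto([.506,.119,.085],np.radians(12.4)),robot.read_state()["force"])
E
```

```text
(array([11.46, -0.25,  0.32]), array([-0.44,  0.07, -0.09])) [ 0.00513116  0.85567812 -0.98555938]
```

>>> jog_arm(
  targets=[
    [4,-0.25,0.3,-0.4,0,0,0],
    [8,-0.25,0.3,-0.4,0,0,0],
    [11,-0.25,0.3,-0.4,0,0,0],
    [11.5,-0.25,0.3,-0.4,0,0,0],
    [11.5,-0.25,0.3,-0.4,0,0,0],
  ],
)

```text
t: 2.92
tool_pos: [0.5063, 0.1185, 0.0855]
orientation: [1.05, 1.3, -1.049]
force: [0.3, 1.0, 1.0]
opening: 0.0931
```

```bash
python3 - <<'E'
from m import *
for n in["wrist","side"]:
    c=optics.read_camera(n);cv2.imwrite(f"pics/{n}2.png",c["frame"][:,:,::-1])
print(goto([.506,.119,.085],np.radians(12.4)),robot.read_state()["force"])
E
```

```text
(array([ 0.16, -0.13, -0.03]), array([-0.08,  0.09, -0.26])) [-0.45941957  0.7124034   0.84396199]
```

View pics/wrist2.png

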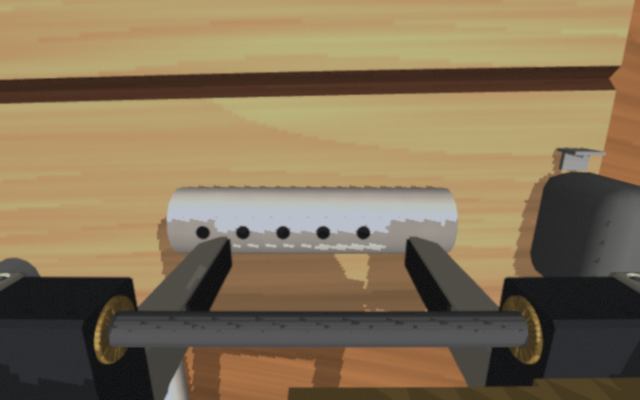

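>>> jog_arm(
  targets=[
    [0.5,0,0,0,0,0,0],
    [0.8,0,0,0,0,0,0],
    [0.8,0,0,0,0,0,0],
  ],
)

```text
t: 3.4
tool_pos: [0.5073, 0.119, 0.0785]
orientation: [1.051, 1.299, -1.046]
force: [-0.7, -0.4, 0.5]
opening: 0.0931
```

>>> jog_arm(
  targets=[
    [0.1,0,0,0,0,0,0],
    [0.2,0,0,0,0,0,0],
    [0.2,0,0,0,0,0,0],
  ],
)

```text
t: 3.78
tool_pos: [0.5089, 0.1193, 0.0783]
orientation: [1.052, 1.297, -1.044]
force: [0.8, 0.4, 8.9]
opening: 0.0932
```

>>> jog_arm(
  targets=[
    [0.2,0.5,0,0,0,0,0],
    [0.2,1.0,0,0,0,0,0],
    [0.2,1.5,0,0,0,0,0],
    [0.2,2.0,0,0,0,0,0],
    [0.2,2.0,0,0,0,0,0],
  ],
)

```text
t: 4.4
tool_pos: [0.5305, 0.124, 0.0784]
orientation: [1.054, 1.294, -1.041]
force: [-0.2, -0.0, 10.3]
opening: 0.0931
```

```bash
python3 - <<'E'
from m import *
for n in["wrist","side"]:
    c=optics.read_camera(n);cv2.imwrite(f"pics/{n}3.png",c["frame"][:,:,::-1])
print(goto([.506,.119,.085],np.radians(12.4)),robot.read_state()["force"])
E
```

```text
(array([-0.69, -2.47, -0.03]), array([-0.06,  0.1 , -0.66])) [-0.11483112 -1.0051437   9.40200866]
```

View pics/wrist3.png

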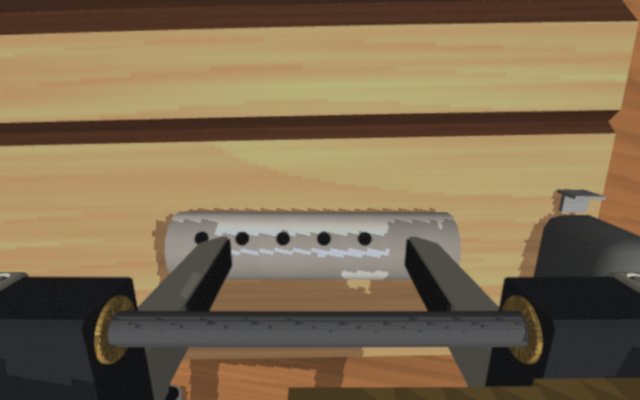

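>>> jog_arm(
  targets=[
    [0.2,0.5,0,0,0,0,0],
    [0.2,1.0,0,0,0,0,0],
    [0.2,1.0,0,0,0,0,0],
    [-0.6,1.0,0,0,0,0,0],
    [-1.0,1.0,0,0,0,0,0],
  ],
)

```text
t: 5.12
tool_pos: [0.54, 0.1261, 0.0889]
orientation: [1.054, 1.294, -1.041]
force: [0.3, 0.0, 0.8]
opening: 0.0927
```

```bash
cat >> m.py <<'E'
def snap(tag,names=("wrist",)):
    for n in names:
        c=optics.read_camera(n);cv2.imwrite(f"pics/{n}{tag}.png",c["frame"][:,:,::-1])
        if n=="wrist":
            roi=(120,130,520,300)
            k,s=whiteblob(c,roi,60,110);print("blob",s,[np.round(q,1) for q in cv2.minAreaRect(k)])
    s=robot.read_state();print(s["t"],s["tool_pos"].round(4),s["force"].round(1))
    return c
E
python3 -c "
from m import *
snap('4')"
```

```text
blob [  174   214   278    64 12653] [array([312.5, 246.3]), array([277.1,  62.7]), np.float64(0.5)]
5.175 [0.5402 0.1262 0.0894] [ 0.7 -0.6  0.9]
```

View pics/wrist4.png

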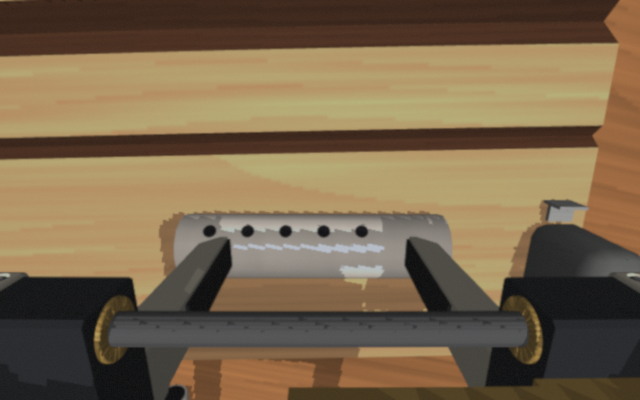

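```bash
cat >> m.py <<'E'
def tube(tag):
    c=optics.read_camera("wrist");cv2.imwrite(f"pics/wrist{tag}.png",c["frame"][:,:,::-1])
    k,s=whiteblob(c,(100,60,540,330),60,110);x0,y0,w,h=s[:4]
    # upper & lower silhouette lines: planes tangent to the cylinder (radius 20) -> axis at z=.058
    q=k[:,0,:].astype(float);out=[]
    cols=np.arange(int(x0+0.25*w),int(x0+0.75*w),4)
    up=[plane(c,(u,q[q[:,0]==u,1].min()-.5),.058) for u in cols]
    dn=[plane(c,(u,q[q[:,0]==u,1].max()+.5),.058) for u in cols]
    up=np.array(up);dn=np.array(dn)
    s=robot.read_state();R=Ro.from_rotvec(s["orientation"]).as_matrix()
    yaw=[np.degrees(np.polyfit(P[:,1],P[:,0],1)[0])*-1 for P in(up,dn)]
    m=(np.median(up,0)+np.median(dn,0))/2
    print("tube~",m.round(4),"yaw up/dn",np.round(yaw,1),"width",((np.median(up,0)-np.median(dn,0))@R[:,1]).round(4),"cols",x0,x0+w)
    print("tube - finger along roll (mm)",((m-s["tool_pos"])@R[:,1]*1000).round(1),"board x wrt ng",((m-[.585,.164,.058])@[.9732,.2301,0]*1000).round(1))
    print(s["t"],s["tool_pos"].round(4),s["force"].round(1),goto(s["tool_pos"],np.radians(13))[1])
E
python3 -c "
from m import *
tube('5')"
```

```text
tube~ [0.5286 0.1279 0.058 ] yaw up/dn [11.9 12.5] width 0.0422 cols 174 452
tube - finger along roll (mm) -11.3 board x wrt ng -63.2
5.225 [0.5402 0.1262 0.089 ] [-0.5  1.2 -0.3] [-0.66  0.11 -0.7 ]
```

>>> jog_arm(
  targets=[
    [0,-2.0,0,-0.5,0,0.5,0],
    [0.8,-2.0,0,-0.5,0,0.5,0],
    [1.3,-2.0,0,-0.5,0,0.5,0],
    [1.3,-1.5,0,-0.5,0,0.5,0],
    [1.3,-0.8,0,-0.5,0,0.5,0],
  ],
)

```text
t: 5.85
tool_pos: [0.5354, 0.1251, 0.0782]
orientation: [1.056, 1.288, -1.024]
force: [0.2, -0.3, 13.1]
opening: 0.0925
```

>>> jog_arm(
  targets=[
    [0.2,0.8,0,0,0,0,0],
    [0.2,1.6,0,0,0,0,0],
    [0.2,2.4,0,0,0,0,0],
    [0.2,2.6,0,0,0,0,0],
    [-1,2.6,0,0,0,0,0],
  ],
)

```text
t: 6.48
tool_pos: [0.5602, 0.1308, 0.0879]
orientation: [1.055, 1.29, -1.026]
force: [-0.4, -0.3, -0.5]
opening: 0.0931
```

```bash
python3 -c "
from m import *
tube('6')"
```

```text
tube~ [0.549  0.1324 0.058 ] yaw up/dn [12.  12.3] width 0.0417 cols 173 453
tube - finger along roll (mm) -12.4 board x wrt ng -42.3
6.525 [0.5612 0.1309 0.0903] [ 0.5 -0.3  1.1] [-0.18  0.12 -1.52]
```

View pics/wrist6.png

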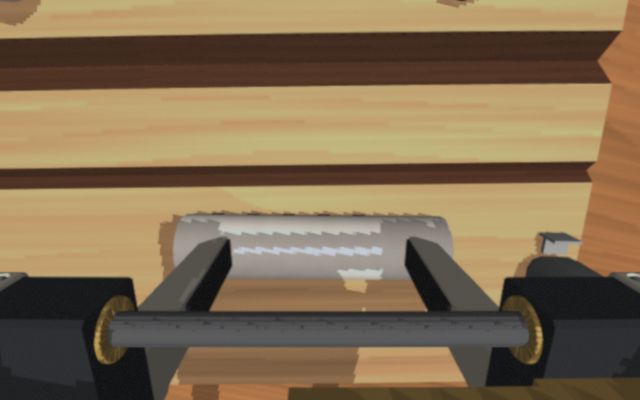

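>>> jog_arm(
  targets=[
    [0,-2.2,0,-0.2,0,-1.5,0],
    [0.9,-2.2,0,-0.2,0,-1.5,0],
    [1.35,-2.2,0,-0.2,0,-1.5,0],
    [1.35,-1.7,0,-0.2,0,-1.5,0],
    [1.35,-1.0,0,-0.2,0,-1.5,0],
  ],
)

```text
t: 7.15
tool_pos: [0.5536, 0.1291, 0.0783]
orientation: [1.041, 1.304, -1.038]
force: [-1.1, 0.5, 11.2]
opening: 0.093
```

>>> jog_arm(
  targets=[
    [0.2,0.8,0,0,0,0,0],
    [0.2,1.6,0,0,0,0,0],
    [0.2,2.4,0,0,0,0,0],
    [0.2,2.6,0,0,0,0,0],
    [-1,2.6,0,0,0,0,0],
  ],
)

```text
t: 7.78
tool_pos: [0.5781, 0.1348, 0.0874]
orientation: [1.04, 1.305, -1.039]
force: [-0.5, 0.3, 0.2]
opening: 0.0929
```

```bash
python3 -c "
from m import *
tube('7')"
```

```text
tube~ [0.5693 0.1363 0.058 ] yaw up/dn [12.6 12.5] width 0.0428 cols 172 454
tube - finger along roll (mm) -9.3 board x wrt ng -21.7
7.825 [0.579  0.135  0.0896] [ 1.2 -0.2  1.8] [ 0.01  0.13 -0.26]
```

View pics/wrist7.png

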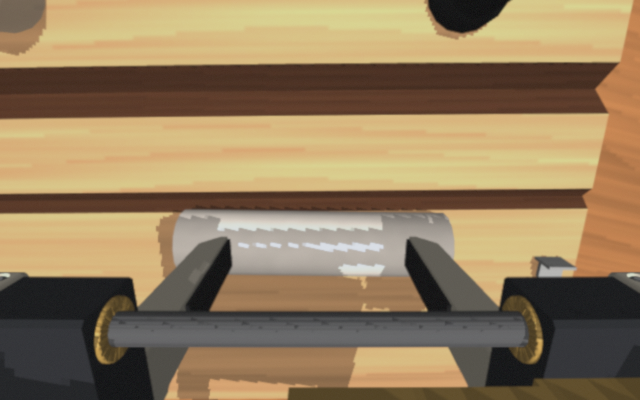

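>>> jog_arm(
  targets=[
    [0,-1.9,0,0,0,-0.3,0],
    [0.9,-1.9,0,0,0,-0.3,0],
    [1.35,-1.9,0,0,0,-0.3,0],
    [1.35,-1.3,0,0,0,-0.3,0],
    [1.35,-0.6,0,0,0,-0.3,0],
  ],
)

```text
t: 8.45
tool_pos: [0.5759, 0.1341, 0.0783]
orientation: [1.041, 1.303, -1.038]
force: [0.1, -1.1, 13.9]
opening: 0.0929
```

>>> jog_arm(
  targets=[
    [0.25,0.8,0,0,0,0,0],
    [0.25,1.6,0,0,0,0,0],
    [0.25,2.4,0,0,0,0,0],
    [0.25,2.6,0,0,0,0,0],
    [-1,2.6,0,0,0,0,0],
  ],
)

```text
t: 9.07
tool_pos: [0.6007, 0.1399, 0.0871]
orientation: [1.04, 1.305, -1.04]
force: [-0.6, 0.3, -0.0]
opening: 0.0933
```

```bash
python3 -c "
from m import *
tube('8')"
```

```text
tube~ [0.5904 0.1417 0.058 ] yaw up/dn [12.5 12.7] width 0.0432 cols 173 454
tube - finger along roll (mm) -10.9 board x wrt ng 0.1
9.125 [0.6018 0.1401 0.0896] [0.6 1.5 1.7] [ 0.01  0.14 -0.29]
```

View pics/wrist8.png

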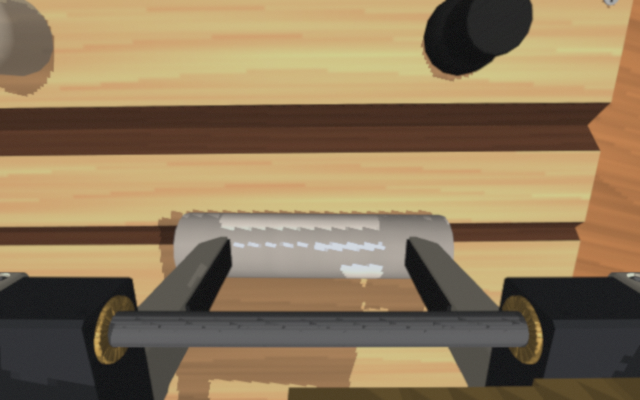

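>>> jog_arm(
  targets=[
    [0,-1.8,0,0,0,-0.3,0],
    [0.9,-1.8,0,0,0,-0.3,0],
    [1.5,-1.8,0,0,0,-0.3,0],
    [1.5,-1.2,0,0,0,-0.3,0],
    [1.45,-0.5,0,0,0,-0.3,0],
  ],
)

```text
t: 9.75
tool_pos: [0.6002, 0.1397, 0.0783]
orientation: [1.042, 1.302, -1.037]
force: [-0.4, 0.4, 15.5]
opening: 0.0928
```

>>> jog_arm(
  targets=[
    [0.25,0.7,0,0,0,0,0],
    [0.25,1.4,0,0,0,0,0],
    [0.25,2.1,0,0,0,0,0],
    [0.25,2.4,0,0,0,0,0],
    [0.25,2.4,0,0,0,0,0],
  ],
)

```text
t: 10.38
tool_pos: [0.6261, 0.1454, 0.0775]
orientation: [1.045, 1.299, -1.034]
force: [2.0, -0.1, 9.4]
opening: 0.0931
```

```bash
python3 -c "
from m import *
tube('9')"
```

```text
tube~ [0.6111 0.146  0.058 ] yaw up/dn [12.2 12.4] width 0.0438 cols 166 460
tube - finger along roll (mm) -14.7 board x wrt ng 21.3
10.425 [0.6261 0.1454 0.0775] [ 0.9 -0.5 10.3] [-0.    0.16 -0.62]
```

View pics/wrist9.png

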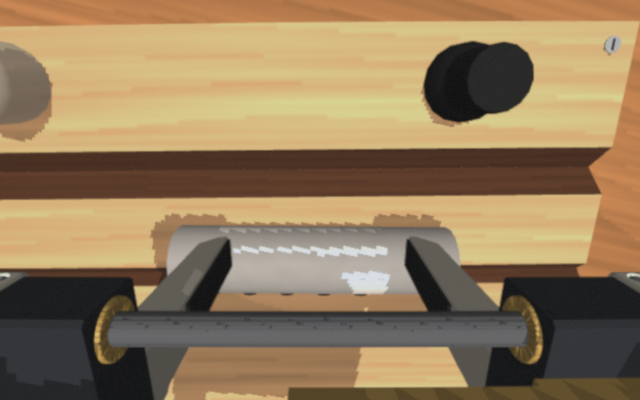

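>>> jog_arm(
  targets=[
    [-1.0,0,0,0,0,-0.6,0],
    [-1.0,-2.2,0,0,0,-0.6,0],
    [0,-2.2,0,0,0,-0.6,0],
    [0.2,-2.2,0,0,0,-0.6,0],
    [0.2,-1.6,0,0,0,-0.6,0],
  ],
)

```text
t: 11.05
tool_pos: [0.6136, 0.1425, 0.0783]
orientation: [1.042, 1.302, -1.037]
force: [-0.9, 0.4, 15.9]
opening: 0.0932
```

>>> jog_arm(
  targets=[
    [0.2,0.7,0,0,0,0,0],
    [0.2,1.4,0,0,0,0,0],
    [0.2,2.1,0,0,0,0,0],
    [0.2,2.6,0,0,0,0,0],
    [0.2,2.6,0,0,0,0,0],
  ],
)

```text
t: 11.68
tool_pos: [0.6417, 0.1488, 0.0781]
orientation: [1.045, 1.299, -1.034]
force: [1.5, -0.5, 10.8]
opening: 0.093
```

```bash
python3 -c "
from m import *
tube('10')"
```

```text
tube~ [0.6307 0.1447 0.058 ] yaw up/dn [12.6 12.6] width 0.0437 cols 167 475
tube - finger along roll (mm) -11.7 board x wrt ng 40.1
11.725 [0.6416 0.1487 0.0781] [ 0.6 -1.2  9.5] [-0.02  0.17 -0.6 ]
```

View pics/wrist10.png

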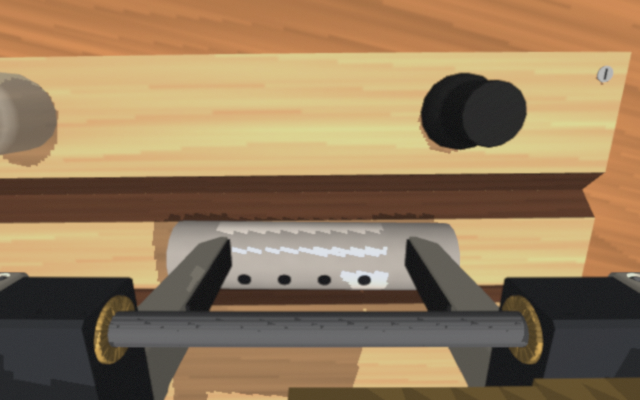

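>>> jog_arm(
  targets=[
    [-1.0,0,0,0,0,-0.6,0],
    [-1.0,-1.9,0,0,0,-0.6,0],
    [0,-1.9,0,0,0,-0.6,0],
    [0.2,-1.9,0,0,0,-0.6,0],
    [0.2,-1.3,0,0,0,-0.6,0],
  ],
)

```text
t: 12.35
tool_pos: [0.6315, 0.1464, 0.0783]
orientation: [1.042, 1.302, -1.038]
force: [-0.1, -1.0, 12.8]
opening: 0.093
```

>>> jog_arm(
  targets=[
    [0.2,0.7,0,0,0,0,0],
    [0.2,1.4,0,0,0,0,0],
    [0.2,2.1,0,0,0,0,0],
    [0.2,2.7,0,0,0,0,0],
    [0.2,2.7,0,0,0,0,0],
  ],
)

```text
t: 12.98
tool_pos: [0.6604, 0.1529, 0.0775]
orientation: [1.044, 1.3, -1.036]
force: [2.4, -0.0, 8.6]
opening: 0.0924
```

```bash
python3 -c "
from m import *
tube('11')"
```

```text
tube~ [0.6479 0.1535 0.058 ] yaw up/dn [12.3 12.5] width 0.0425 cols 167 460
tube - finger along roll (mm) -12.1 board x wrt ng 58.8
13.025 [0.6603 0.1529 0.0776] [1.9 0.2 8. ] [-0.03  0.18 -0.49]
```

View pics/wrist11.png

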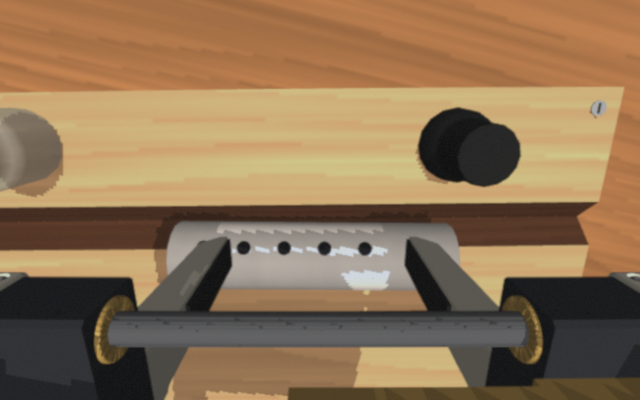

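>>> jog_arm(
  targets=[
    [-1.0,0,0,0,0,-0.5,0],
    [-1.0,-1.0,0,0,0,-0.5,0],
    [-1.0,-1.9,0,0,0,-0.5,0],
    [-1.0,-1.9,0,0,0,-0.5,0],
  ],
)

```text
t: 13.52
tool_pos: [0.6403, 0.1484, 0.0866]
orientation: [1.038, 1.306, -1.043]
force: [-1.0, 0.5, 0.1]
opening: 0.0927
```

```bash
python3 -c "
from m import *
tube('12')"
```

```text
tube~ [0.6604 0.1572 0.058 ] yaw up/dn [14.1 13.6] width 0.0384 cols 170 457
tube - finger along roll (mm) 21.1 board x wrt ng 71.8
13.575 [0.6408 0.1485 0.0869] [0.3 0.5 0.2] [-0.03  0.18  0.06]
```

View pics/wrist12.png

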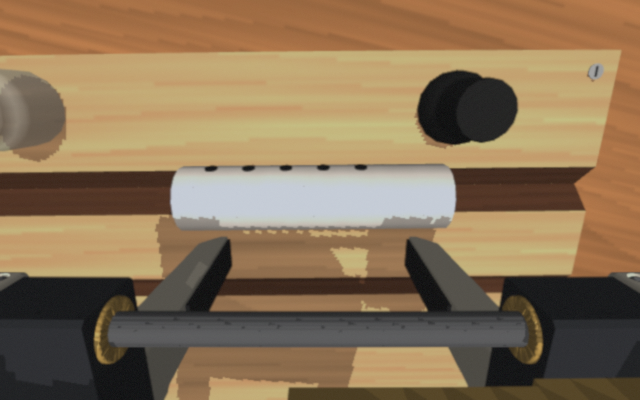

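The tube dropped into the wide groove. I'll raise the arm clear and check that it's lying still.

>>> jog_arm(
  targets=[
    [-4,-1,0,0,0,0,0],
    [-8,-3,0,0,0,0,0],
    [-11,-5,0,0,0,0,0],
    [-11,-5,0,0,0,0,0],
    [-11,-5,0,0,0,0,0],
  ],
)

```text
t: 14.2
tool_pos: [0.5921, 0.1376, 0.1961]
orientation: [1.038, 1.306, -1.043]
force: [0.6, 0.2, -0.2]
opening: 0.0931
```

>>> jog_arm(
  targets=[
    [0,0,0,0,0,0,0],
    [0,0,0,0,0,0,0],
    [0,0,0,0,0,0,0],
    [0,0,0,0,0,0,0],
  ],
)

```text
t: 14.7
tool_pos: [0.5921, 0.1376, 0.1958]
orientation: [1.038, 1.307, -1.044]
force: [0.1, -0.1, -0.0]
opening: 0.0928
```

```bash
python3 - <<'E'
from m import *
tube('13')
c=optics.read_camera("scene");cv2.imwrite("pics/sc2.png",cv2.resize(c["frame"][165:310,240:440,::-1],None,fx=4,fy=4,interpolation=cv2.INTER_CUBIC))
E
```

```text
tube~ [0.6591 0.1561 0.058 ] yaw up/dn [14.  13.4] width 0.0384 cols 218 412
tube - finger along roll (mm) 69.6 board x wrt ng 70.3
14.75 [0.5921 0.1376 0.1959] [ 0.4 -0.2  0.1] [-0.03  0.18  0.1 ]
```

View pics/wrist13.png

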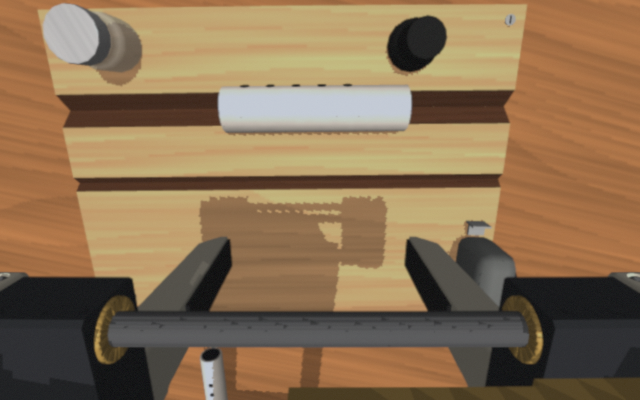

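View pics/sc2.png

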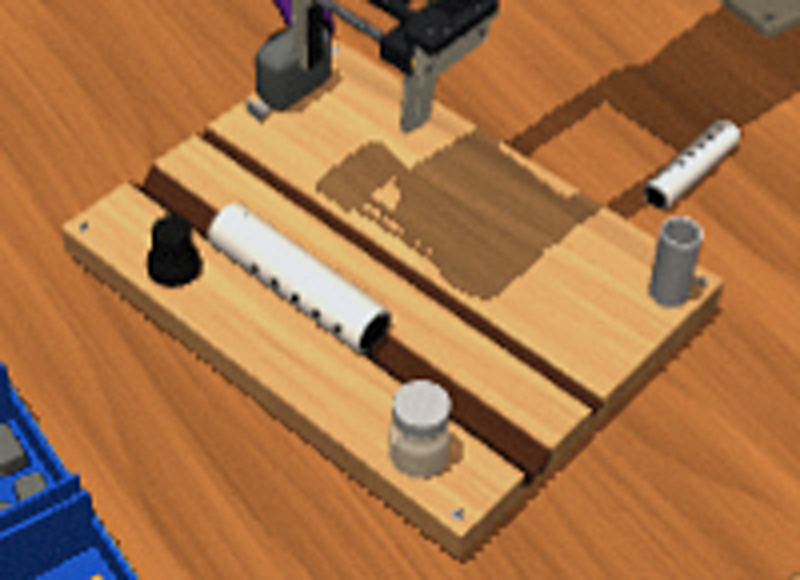

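The tube is seated in the wide groove in both views (wrist rows 87–132, scene crop from (225,225) to (375,330)). The foot, jar, offcut and tape measure haven't moved.

```bash
python3 -c "
from plant import ticket
print(ticket.close_job())"
```

```text
the job is handed in; nothing more can be done
None
```

I rolled the white tube with the open fingertips on top of it, in seven short strokes at about 9–16 N. It went over the narrow groove and dropped into the wide V-groove by itself when I lifted the fingers. I then backed the arm off to about 12 cm above the tube's top and handed the job in at about 15 s.

- **Seating:** the last wrist picture puts the axis about 70 mm beyond the narrow groove, which is the wide groove's centre line. That figure assumes the axis height for a tube on the flat. I read off its seating from the pictures and did not measure its height.
- **Lengthwise:** the tube lies about 25 mm right of the groove's middle.
- **Angle:** its two edges gave 13.4° and 14.0°, against about 13.2° for the board, so within about 1°.
- **Rest:** its measured position differed by about 1.5 mm between two looks 1.2 s apart. The camera had moved in between, so I take that as measuring error.
- **Rolling:** the holes went out of sight at about the right distance for half a turn, before the narrow groove. I worked that half turn out from the distance, as the underside can't be seen. They were back on the near upper side before the wide groove.
- **Other things:** the foot, jar, offcut and tape measure look unmoved. I did not re-check the hammer, screwdriver or glue bottle, but the arm felt no unexpected contact.

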